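# Hang the slide rack on the bath rim and press it home in the clip

### The arm

A 6-joint arm with a two-finger parallel gripper is mounted at the origin on the work surface. World frame = base frame: x ahead of the robot, y to its left, z up, the work surface at z = 0. Lengths are in mm, angles in rad, forces in N, time in s.
With the tool pointing down it reaches from about 275 to 825 mm from the base axis. Payload 4.9 kg.
Tool frame: the origin (TCP) lies at the very end of the fingers, on their centre line; the grasp point (between the pads) lies 19 mm behind it; z points along the fingers, y is the direction in which the jaws open and shut (so a half turn about z gives the same grasp; the last joint's range is limited). The gripper opens to 85 mm and grips with 20 to 120 N. Pads are 22 mm wide; open, the fingers measure 114 mm over their backs; the gripper's body (76 mm by 85 mm) begins 54 mm behind the grasp point. The pads swing forward as they close: fully open they stand 13 mm farther back than shut.
Start: joints at [1.108, 0.326, -0.193, 1.052, 0, 1.437], TCP at [177.594, 520.556, 202.281] pointing down, gripper open.
Joint ranges: [-2.65, 2.65], [-0.97, 1.79], [-1.3, 1.35], [-1.93, 2.1], [-1.47, 1.37], [-3.14, 3.14]. Speed limits (rad/s): [2.57, 2.57, 3.14, 3.14, 3.14, 3.14].

### API

Orientations are given as [roll, pitch, yaw] about the fixed x, y, z axes, in that order (R = Rz(yaw) Ry(pitch) Rx(roll)).
In Python, from bench import bot, solve_ik, imaging gives the robot as it stands. Calls block until the motion is done:
- bot.move_ptp(position, orientation): joint-space move of the TCP to a pose.
- bot.movel(position, rot=None, max_speed=150, threshold=None): straight line of the TCP; rot=None keeps the orientation; max_speed is the mean speed in mm/s. With threshold (N) it stops when the force on the tool has changed by that much, and returns True; else False.
- bot.move_j(angles): joint-space move.
- bot.grip(opening, effort=None): opening from 0.0 (shut) to 1.0 (fully open); effort is the grip in N (None keeps the last); returns when the fingers have stopped.
- bot.dwell(seconds).
- solve_ik(position, orientation): joint angles nearest the present ones, or None.
- bot.get_state(): the state.
- imaging.capture(name): name is "scene" or "top"; returns the picture (480x640x3 uint8, blue, green, red); there is no depth.
- imaging.camera_model(name): a dict with "K" (3x3 intrinsics, pixels), "k1" (the pictures are not rectified: a ray, as slopes to the right and down, at radius r is drawn at 1 + k1 r^2 times it, then the intrinsics apply), "position" and "rotation" of the camera in the world. Camera axes: x right, y up, looking along -z (the intrinsics and any distortion apply to the point x, -y, -z); pixel columns grow to the right and rows downward; lengths in mm; the calibration is good to about 2 mm. A picture is of the moment at which its call begins. camera_model takes no time and is no camera call.
A pose or a line that the arm cannot do raises bot.IKError and nothing moves.
- bot.sign_off(): hands the job in, once; it reports no verdict.
The state is a dict: "t": time; "qpos": joint angles; "joint_velocities": joint speeds; "effort": joint torques, N m; "tcp_pos": TCP position; "orientation": TCP orientation; "contact_force": force on the tool from outside, world axes, zero at the start; "wrist_torque": the same for the moment, N m; "opening": opening from 0.0 (shut) to 1.0 (fully open).
Only numpy, scipy, OpenCV 4.12 (cv2) and the standard library are available. Lean on these libraries where they do the work, as an engineer would, in place of code of your own. Each camera call takes 0.05 s, during which the arm holds its last target. There are 200 camera calls.

### The job

Pick up the steel slide rack that has a hook and a black grip, hang it inside the white bath on the shaker with its hook over the rim at the spring clip, and press it gently down until the hook sits fully home on the rim with its tongue held in the clip. The bath stands on soft mounts and gives under the hand, so press by feel and never hard enough to push it down onto its stops; leave the rack hanging there and leave everything else where it is.

Things in the scene. Friction and masses are not known exactly. Their poses are not given: they have to be found in the camera images.
- rack: Hooked slide rack, loose, 0.2 to 0.37 kg, bare steel, standing upright. Origin: centre of its underside; z up, x towards its hook. Basket 34 (x) x 86 (y) x 45 mm high with glass slides; flat back face at x = +17 mm, carried up by a 30 mm wide strip to z = 79 mm, where the hook bends outward. A black grip stands on the bend
- rack_grip (a point): On the hooked rack's black plastic grip: a plate 12 mm thick (x), 40 mm wide (y), from z = 79 to 135 mm in the rack's frame, right above the hook's slot. This point is its middle in x and y, at z = 112 mm (37 mm above the underside of the bend): pinch here from above, across the thickness. Axes as the rack's
- rack_hook (a point): On the hooked rack: middle of the underside of the hook's bend, centred in its slot (x = +21, y = 0, z = 75 mm in the rack's frame); axes as the rack's. It comes to rest on the rim. The slot is 8 mm wide (x), 27.5 mm deep, between the back face and a tongue 3 mm thick, 30 mm wide (y), rounded tip, with a ramped 1.5 mm ridge across its outer face, peak 12.5 mm below the bend
- bath: Open white plastic bath, empty, 120 (x) x 180 (y) x 95 mm high, walls 4 mm, on a white shaker unit 210 x 250 mm; rim 162 mm above the table. Origin: centre of its underside; z up, x towards the wall with the clip. On soft mounts: it sinks straight down, about 8 mm for 10 N, and rises again; pressed 16 mm down the mounts are on their stops
- seat (a point): On the bath: rim top of the +x wall, mid-thickness and mid-clip (x = +58, y = 0, z = 95 mm in the bath's frame); axes as the bath's, x out of the bath, y along the rim. The hook's bend belongs here, rack x along this x, basket inside the bath, tongue outside. Sinks with the bath
- clip (a point): Middle of the pinch line of the sheet steel spring clip outside the bath's +x wall, 10 mm below the rim. Clip 50 mm wide (y), lip flared to 6.5 mm from the wall 5 mm above the rim, guiding a tongue in. The leaf is sprung to the wall: push the tongue through it and its ridge past it, with 5 to 12 N; it clicks some 3.5 mm before home. The rack's own weight does not do it
- plain_rack: A bystander: slide rack of the same basket, with a thin steel bail handle 88 mm high and no hook or black grip
- dish: A bystander: loose white dish on the table, 110 x 160 x 60 mm, no clip. Origin under its centre
- reagent: A bystander: amber bottle, 52 mm diameter, 110 mm high
- jar: A bystander: clear jar with white cap, 60 mm diameter, 75 mm high
- slidebox: A bystander: flat grey box, 180 x 100 x 35 mm
- beaker: A bystander: open glass beaker, 70 mm diameter, 90 mm high
- weight: A bystander: small brass cylinder, 40 mm diameter, 30 mm high
Mind the look-alikes: they are no part of the job. Leave any purple or yellow look-alike of the rack alone.

How it is judged:
By the outcome, as a careful person would: the job done as asked, in the order asked, and still so for the second after the job is handed in, with the robot touching nothing.
It also fails if it takes over 54 s, if anything falls off the work surface, if the arm or the gripper's body presses on something with over 40 N, if the wrist force passes 120 N, or if a joint passes its speed limit or range.

## Working session

There is one attempt and no reset: what is moved stays moved. The work goes in short steps, each a Python script; the robot and the scene stay as the last script left them, time stands still between calls to the robot, and variables do not carry over. Pictures are saved under pics/ and viewed, about 8 in all and at most 12, crops included, and the job is handed in when it is done.

```bash
ls; mkdir -p pics; python3 - <<'E'
from bench import bot, imaging
import cv2
for n in("scene","top"):
    cv2.imwrite(f"pics/{n}0.png",imaging.capture(n)); m=imaging.camera_model(n); print(n,m)
print(bot.get_state())
E
```

```text
pics
scene {'K': array([[459.21898593,   0.        , 310.51172998],
       [  0.        , 459.21898593, 235.74227648],
       [  0.        ,   0.        ,   1.        ]]), 'k1': -0.061457523400167614, 'position': array([999.42658253, 627.32414719, 860.2433499 ]), 'rotation': array([ 0.80639222, -0.01352559,  2.52667577])}
top {'K': array([[568.78786878,   0.        , 312.5011765 ],
       [  0.        , 568.78786878, 236.86663674],
       [  0.        ,   0.        ,   1.        ]]), 'k1': -0.15130617733621107, 'position': array([3.08451394e+02, 4.68780575e-01, 1.57547771e+03]), 'rotation': array([ 0.16368088, -0.00650826, -1.56984404])}
{'t': 0.1, 'qpos': array([ 1.10780728e+00,  3.26872876e-01, -1.93453637e-01,  1.05201139e+00,
       -4.70226276e-05,  1.43659556e+00]), 'joint_velocities': array([-1.63004267e-03, -2.41581893e-03,  2.56952663e-03,  1.90887002e-04,
       -8.27699855e-05, -9.52146871e-04]), 'effort': array([ 2.35633175e-03, -4.44237363e+01,  2.63039464e+01,  7.81376468e-03,
        7.19204877e-06,  1.93336342e-05]), 'tcp_pos': array([177.34721283, 520.03584428, 201.58996417]), 'orientation': array([-3.14005864e+00, -1.59660971e-04,  2.81280429e+00]), 'contact_force': array([ 0.63259679, -0.28044607, -0.73141713]), 'wrist_torque': array([ 0.00783225, -0.0050548 ,  0.04299627]), 'opening': 0.9968539559843085}
```

View pics/scene0.png

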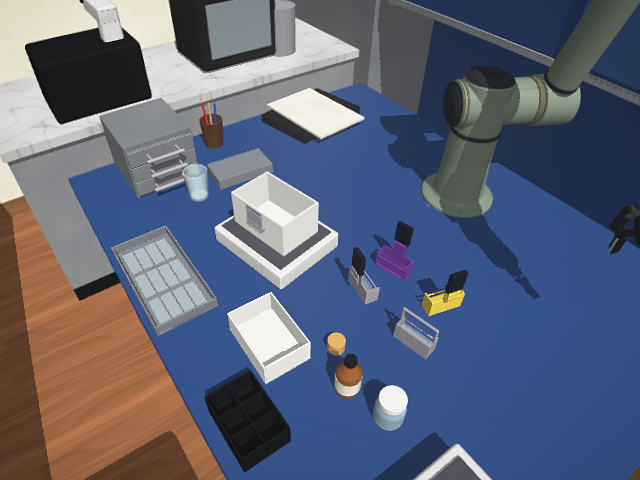

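View pics/top0.png

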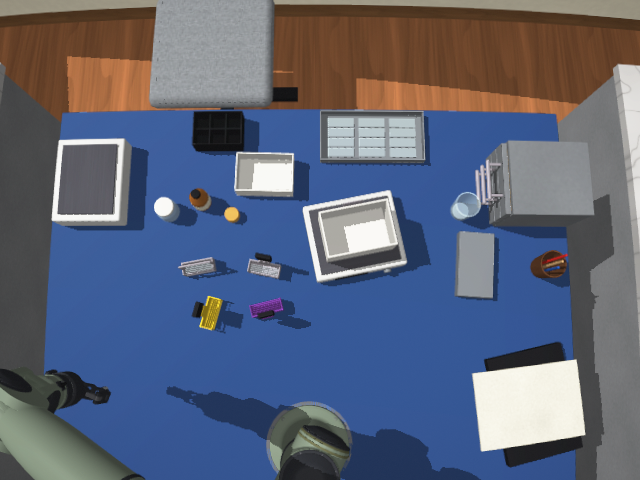

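Candidates for the rack (scene pixels): bare steel with black grip (362,280), purple (395,255), yellow (445,298), and plain steel with bail (415,335). I choose (362,280), which is (264,266) in top. The clip is on the bath's far wall at scene (255,217). Close crops follow.

```bash
cat > h.py <<'E'
import numpy as np, cv2
from scipy.spatial.transform import Rotation as R
from bench import imaging
def ray(n,px):
    m=imaging.camera_model(n)
    K=m["K"];d=np.linalg.inv(K)@[px[0],px[1],1]; u=d[:2].copy()
    for _ in range(20): u=d[:2]/(1+m["k1"]*(u@u))
    return m["position"],R.from_euler("xyz",m["rotation"]).as_matrix()@[u[0],-u[1],-1]
def onz(n,px,z):
    o,d=ray(n,px); return o+d*(z-o[2])/d[2]
def two(p,q):
    o,d=ray("scene",p);a,b=ray("top",q)
    s=np.linalg.lstsq(np.c_[d,-b],a-o,rcond=None)[0]
    x,y=o+d*s[0],a+b*s[1]
    return (x+y)/2,np.linalg.norm(x-y)
def proj(n,P):
    m=imaging.camera_model(n);c=R.from_euler("xyz",m["rotation"]).as_matrix().T@(np.array(P)-m["position"])
    u=np.array([c[0],-c[1]])/-c[2];u=u*(1+m["k1"]*(u@u));return m["K"][:2,:2]@u+m["K"][:2,2]
E
python3 - <<'E'
import cv2,numpy as np
from h import *
s=cv2.imread("pics/scene0.png");t=cv2.imread("pics/top0.png")
f=lambda i,x,y,w,h,k:cv2.resize(i[y:y+h,x:x+w],None,fx=k,fy=k,interpolation=cv2.INTER_CUBIC)
a=f(t,235,180,180,110,4.4)   # top
cv2.imwrite("pics/c1.png",a)
b=f(s,220,165,175,140,4.2)
cv2.imwrite("pics/c2.png",b)
print(onz("top",(264,266),50),onz("scene",(362,285),30))
E
```

```text
[480.47740029 121.56711947  50.        ] [487.35126486 132.16439038  30.        ]
```

View pics/c1.png

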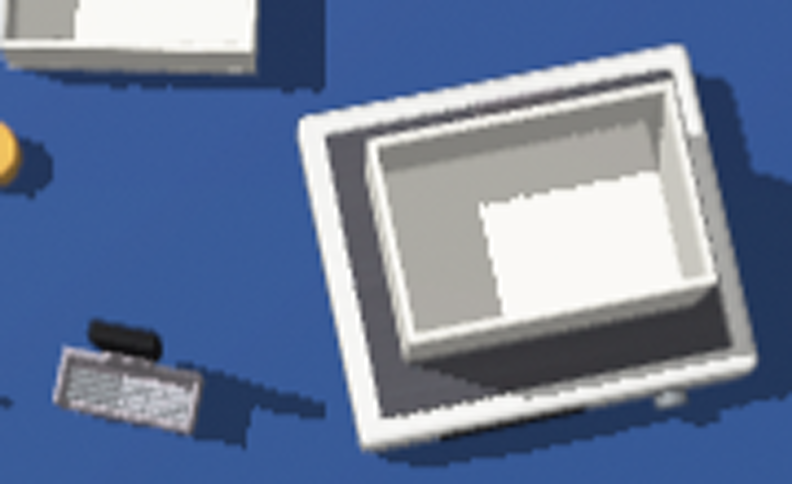

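View pics/c2.png

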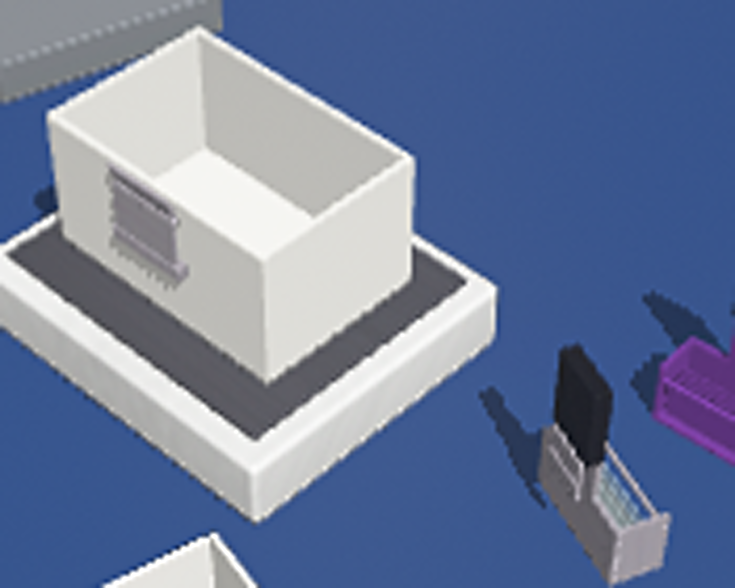

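Crop 1 (top) shows the basket rim corners at about (63,348), (203,372), (193,435) and (55,402), with the black grip on the far side, so the hook faces +x. Crop 2 (scene) confirms a bare steel rack with hook tongue and black grip, and the clip on the wall between rim corners (48,115) and (267,260). Now I convert these to world positions.

```bash
python3 - <<'E'
from h import *
np.set_printoptions(precision=1,suppress=True)
T=lambda c:((c[0]+.5)/4.4-.5+235,(c[1]+.5)/4.4-.5+180)
S=lambda c:((c[0]+.5)/4.2-.5+220,(c[1]+.5)/4.2-.5+165)
def fit(P,name):
    # P: ++,+-,--,-+
    P=np.array(P)[:,:2];c=P.mean(0);x=P[0]+P[1]-P[2]-P[3];y=P[0]+P[3]-P[1]-P[2]
    print(name,c,"sx,sy",np.linalg.norm(x)/2,np.linalg.norm(y)/2,"yaw",np.degrees([np.arctan2(x[1],x[0]),np.arctan2(-y[0],y[1])]))
tc=[(368,143),(668,82),(716,280),(405,345)];sc=[(267,260),(48,115),(198,28),(413,157)]
fit([onz("top",T(c),162) for c in tc],"bath top");fit([onz("scene",S(c),162) for c in sc],"bath scene")
for a,b in zip(sc,tc): print(*two(S(a),T(b)))
fit([onz("top",T(c),45) for c in [(63,348),(203,372),(193,435),(55,402)]],"rack top")
for c in[(109,172),(178,217)]: print("clip lip",onz("scene",S(c),167))
t=cv2.imread("pics/top0.png");s=cv2.imread("pics/scene0.png")
for n,i,(x,y,w,h) in(("top",t,(245,248,35,16)),("scene",s,(345,243,28,36))):
    m=(i[y:y+h,x:x+w].max(2)<60).astype(np.uint8)
    n_,l,st,ce=cv2.connectedComponentsWithStats(m);k=1+st[1:,4].argmax()
    p=np.argwhere(l==k)[:,::-1].astype(np.float32)+[x,y]
    r=cv2.minAreaRect(p.astype(np.float32));print(n,st[k],r,cv2.boxPoints(r).ravel())
    for row in range(h): print(''.join('#' if v else '.' for v in l[row]==k))
# grip top face
tp=[(562,346),(580,344),(608,385),(590,388)]
P=[onz("scene",S(c),135) for c in tp];print(np.array(P),np.mean(P,0))
E
```

```text
bath top [ 565.6 -121.8] sx,sy 119.13402935524327 180.509499828884 yaw [11.2 11.9]
bath scene [ 565.9 -121.7] sx,sy 118.25874321077855 179.28896834802524 yaw [12.2 11.9]
[605.1 -22.5 161.3] 1.7709136117121511
[ 642.4 -197.5  161.9] 0.027952379738112678
[ 525.9 -222.7  161.3] 0.5931335940565793
[489.4 -45.1 162.6] 3.186237615092469
rack top [475.4 122.5] sx,sy 36.53177834343494 87.59723959457429 yaw [ -8.  -11.4]
clip lip [ 641.1 -127.   167. ]
clip lip [628.9 -72.7 167. ]
top [10  5 17  9 91] ((263.1647033691406, 257.2588195800781), (16.48671531677246, 5.64019250869751), 12.52880859375) [254.5 258.2 255.7 252.7 271.8 256.3 270.6 261.8]
...................................
...................................
...................................
...................................
...................................
...........##......................
...........######..................
...........###########.............
..........################.........
...........###############.........
............###############........
.............##############........
..................######
[... 745 characters left out ...]
#######........
.......##############.......
.......#############........
.......#############........
.......#############........
.......#############........
.......#############........
.......#############........
........############........
.........##########.........
..........#########.........
..........#########.........
...........########.........
............#######.........
............#######.........
............#######.........
.............#####..........
..............##............
............................
............................
............................
[[497.   98.9 135. ]
 [488.1 103.1 135. ]
 [495.3 134.8 135. ]
 [504.4 131.1 135. ]] [496.2 117.  135. ]
```

Both views agree to about 1 mm: bath centre (565.8, -121.8) with yaw 11.9°, seat (622.5, -109.9), rack grip (496, 118) with yaw about -12°. Sizes check against 120x180 and 34x86. Grasping now.

```bash
python3 - <<'E'
from h import *
from bench import bot
np.set_printoptions(precision=2,suppress=True)
o=[np.pi,0,np.radians(-12+90)]
bot.grip(0.6,60)
bot.move_ptp([496,118,190],o); print(bot.get_state()["qpos"])
bot.movel([496,118,93],max_speed=120)
s=bot.get_state();print(s["tcp_pos"],s["contact_force"])
bot.grip(0,60); bot.dwell(.2)
s=bot.get_state();print(s["tcp_pos"],s["contact_force"],s["opening"],s["t"])
bot.movel([496,118,285],max_speed=150);bot.dwell(.2)
s=bot.get_state();print(s["tcp_pos"],s["orientation"],s["contact_force"],s["opening"],s["t"])
# hover above the bath, 2 mm inboard
a=np.radians(11.9);seat=np.array([622.5,-109.9]);g=seat-3*np.array([np.cos(a),np.sin(a)])
bot.move_ptp([*g,290],[np.pi,0,a+np.pi/2]);bot.dwell(.2)
s=bot.get_state();print(s["tcp_pos"],s["qpos"],s["contact_force"],s["t"])
i=imaging.capture("scene");cv2.imwrite("pics/s1.png",i)
j=imaging.capture("top");cv2.imwrite("pics/t1.png",j)
f=lambda i,x,y,w,h,k:cv2.resize(i[y:y+h,x:x+w],None,fx=k,fy=k,interpolation=cv2.INTER_CUBIC)
cv2.imwrite("pics/m1.png",np.hstack([f(i,200,80,160,200,2.5),f(j,300,150,160,200,2.5)]))
E
```

```text
[ 0.09  0.26 -0.32  0.99  0.    1.87]
[496.54 118.2   93.57] [-0.45 -0.32  0.7 ]
[496.86 118.04  93.78] [-0.6  -0.2   5.17] 0.1231177064113727 3.9917
[495.66 117.96 284.37] [-3.14  0.    1.36] [ 0.64 -0.88 -2.52] 0.12296024010421118 5.625
[ 619.41 -109.02  290.47] [-0.29  0.44  0.21  1.33  0.    1.07] [ 0.56  0.72 -1.18] 6.8417
```

View pics/m1.png

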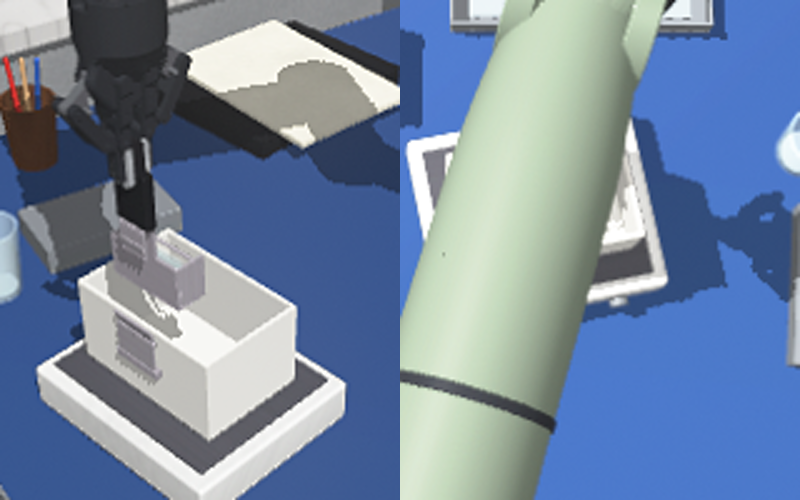

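The rack hangs straight in the grip with the hook facing the clip wall and the basket over the bath. I'll lower it so the basket is inside with the tongue above the lip, then feel for the wall with the back face.

```bash
python3 - <<'E'
from h import *
from bench import bot
np.set_printoptions(precision=2,suppress=True)
a=np.radians(11.9);seat=np.array([622.5,-109.9]);u=np.array([np.cos(a),np.sin(a)])
def P(off,z): return [*(seat+off*u),z]
def st(l):
    s=bot.get_state();F=s["contact_force"];print(l,"off",(s["tcp_pos"][:2]-seat)@u,"lat",(s["tcp_pos"][:2]-seat)@[-u[1],u[0]],"z",s["tcp_pos"][2],"Fu",F[:2]@u,"F",F,"tau",s["wrist_torque"],"t",s["t"])
r=bot.movel(P(-3,222),max_speed=80,threshold=6);print(r);bot.dwell(.3);st("low")
for off in np.arange(-2,6.1,1):
    r=bot.movel(P(off,222),max_speed=12,threshold=4);bot.dwell(.1);st(f"{off} {r}")
    s=bot.get_state()
    if r or s["contact_force"][:2]@u<-3: break
E
```

```text
False
low off -2.813143927351926 lat -0.08850043876475544 z 222.36740325450657 Fu 0.515476438184649 F [ 0.56 -0.15 -2.03] tau [ 0.03 -0.02 -0.01] t 8.2417
-2.0 False off -1.9952664991212705 lat -0.001405193883889655 z 221.97678522452495 Fu 0.8805766703814195 F [ 0.75  0.72 -2.84] tau [ 0.01 -0.01  0.02] t 8.5917
-1.0 False off -1.0121305932389253 lat -0.0028724307590578535 z 221.9843856901913 Fu 0.9359904423308265 F [ 0.83  0.6  -1.95] tau [ 0.03  0.02 -0.01] t 8.9417
0.0 False off 0.003791459982295521 lat 0.009545430021896874 z 222.0025894514468 Fu -0.45883389587557366 F [-0.43 -0.2  -2.94] tau [-0.01  0.02 -0.02] t 9.2917
1.0 False off 0.9534916920779015 lat 0.0362572164441482 z 221.9656286494224 Fu -0.0517771895597816 F [-0.03 -0.11 -1.97] tau [-0.03  0.12  0.02] t 9.6417
2.0 False off 1.6358757694348476 lat -0.004933064391861919 z 221.86229764706746 Fu -1.4468806552738889 F [-1.28 -0.94 -2.58] tau [-0.09  0.57 -0.13] t 9.9917
3.0 False off 2.5329692235428385 lat 0.022218443329364956 z 221.8175805121836 Fu -3.127552124099704 F [-3.04 -0.76 -1.33] tau [-0.23  0.98 -0.15] t 10.3417
```

Wall contact came at offset of about 0.8 mm by wrist torque, so the slot centre belongs at about -1.2 mm. I'll back off to there and lower slowly.

```bash
cat > p.py <<'E'
from h import *
from bench import bot
np.set_printoptions(precision=2,suppress=True)
a=np.radians(11.9);seat=np.array([622.5,-109.9]);u=np.array([np.cos(a),np.sin(a)])
def P(off,z): return [*(seat+off*u),z]
def st(l):
    F=[];
    for _ in range(4): bot.dwell(.025);s=bot.get_state();F.append(np.r_[s["contact_force"],s["wrist_torque"]])
    F=np.mean(F,0);print(l,"off %.2f z %.2f Fu %.2f Fz %.2f tauL %.2f t %.1f"%((s["tcp_pos"][:2]-seat)@u,s["tcp_pos"][2],F[:2]@u,F[2],F[3:5]@[-u[1],u[0]],s["t"]));return F,s["tcp_pos"][2]
E
python3 - <<'E'
from p import *
bot.movel(P(-1.2,222),max_speed=20);F0,_=st("back")
for z in range(218,189,-3):
    r=bot.movel(P(-1.2,z),max_speed=15,threshold=5);F,zz=st(f"{z} {r}")
    if r or F[2]-F0[2]>2.5: break
i=imaging.capture("scene");cv2.imwrite("pics/s2.png",i)
cv2.imwrite("pics/m2.png",cv2.resize(i[140:260,210:350],None,fx=5,fy=5,interpolation=cv2.INTER_CUBIC))
E
```

```text
back off -0.69 z 222.27 Fu 0.10 Fz -2.68 tauL 0.03 t 10.8
218 False off -1.16 z 217.98 Fu -0.31 Fz -1.85 tauL -0.01 t 11.3
215 False off -1.20 z 215.00 Fu -0.03 Fz -2.16 tauL -0.02 t 11.8
212 False off -1.20 z 212.01 Fu 0.35 Fz -2.46 tauL 0.00 t 12.2
209 False off -1.21 z 209.00 Fu 0.28 Fz -1.94 tauL -0.03 t 12.7
206 False off -1.20 z 205.98 Fu 0.35 Fz -1.94 tauL 0.03 t 13.1
203 False off -1.47 z 202.95 Fu -1.76 Fz -1.61 tauL 0.40 t 13.6
200 False off -1.44 z 200.02 Fu -2.76 Fz -0.05 tauL 0.80 t 14.0
```

View pics/m2.png

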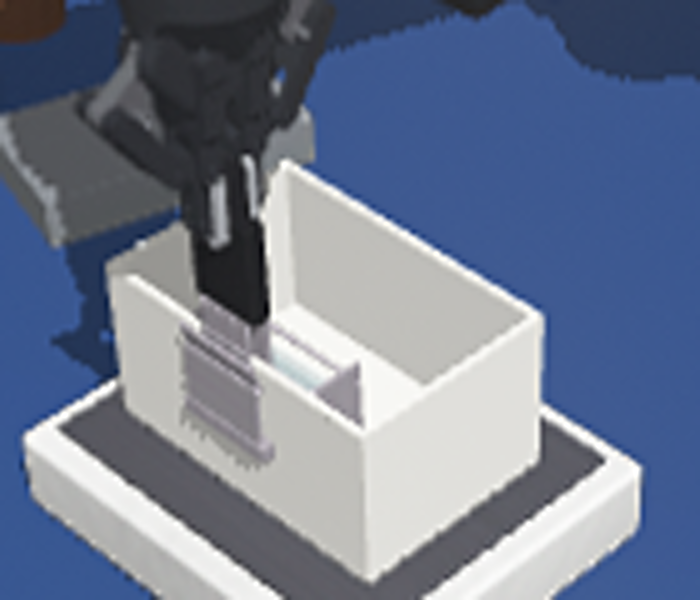

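Picture: the tongue is in the clip's lip, outside the wall, centred at about (222,330), with the basket inside. The clip is pressing the tongue toward the wall, so I'll shift with it and press in small steps.

```bash
python3 - <<'E'
from p import *
bot.movel(P(-2.4,200),max_speed=15);st("relief")
z=200
while z>166:
    z-=1.5
    r=bot.movel(P(-2.4,z),max_speed=12,threshold=7);F,zz=st(f"{z} {r}")
    p=F[2]+2.2; print("   press %.1f bend-over-rim %.1f"%(p,zz-18.8-(162-p*.8)))
    if p>14 or r: break
E
```

```text
relief off -2.20 z 200.05 Fu -1.60 Fz -0.83 tauL 0.42 t 14.4
198.5 False off -2.24 z 198.65 Fu -1.34 Fz 0.69 tauL 0.42 t 14.8
   press 2.9 bend-over-rim 20.2
197.0 False off -2.27 z 197.17 Fu -1.67 Fz 1.89 tauL 0.39 t 15.2
   press 4.1 bend-over-rim 19.6
195.5 False off -2.30 z 195.63 Fu -1.71 Fz 3.36 tauL 0.39 t 15.5
   press 5.6 bend-over-rim 19.3
194.0 False off -2.31 z 194.11 Fu -1.53 Fz 3.77 tauL 0.39 t 15.9
   press 6.0 bend-over-rim 18.1
192.5 False off -2.27 z 192.75 Fu -2.07 Fz 4.73 tauL 0.44 t 16.3
   press 6.9 bend-over-rim 17.5
191.0 False off -2.37 z 190.91 Fu -1.31 Fz 2.93 tauL 0.31 t 16.7
   press 5.1 bend-over-rim 14.2
189.5 False off -2.40 z 189.45 Fu -1.11 Fz 3.16 tauL 0.31 t 17.0
   press 5.4 bend-over-rim 12.9
188.0 False off -2.42 z 188.05 Fu -1.03 Fz 3.91 tauL 0.34 t 17.4
   press 6.1 bend-over-rim 12.1
186.5 False off -2.39 z 186.56 Fu -1.89 Fz 4.49 tauL 0.42 t 17.8
   press 6.7 bend-over-rim 11.1
185.0 False off -2.36 z 185.12 Fu -1.89 Fz 4.92 tauL 0.44 t 18.2
   press 7.1 bend-over-rim 10.0
183.5 False off -2.38 z 183.71 Fu -1.34 Fz 5.41 tauL 0.48 t 18.5
   p
[... 392 characters left out ...]
 bend-over-rim 4.6
176.0 False off -2.36 z 176.61 Fu -2.95 Fz 7.95 tauL 0.62 t 20.4
   press 10.2 bend-over-rim 3.9
174.5 False off -2.38 z 174.70 Fu -2.29 Fz 5.54 tauL 0.47 t 20.8
   press 7.7 bend-over-rim 0.1
173.0 False off -2.34 z 173.47 Fu -2.00 Fz 6.87 tauL 0.57 t 21.2
   press 9.1 bend-over-rim -0.1
171.5 False off -2.33 z 172.24 Fu -2.59 Fz 7.67 tauL 0.67 t 21.5
   press 9.9 bend-over-rim -0.7
170.0 False off -2.28 z 171.06 Fu -3.63 Fz 9.72 tauL 0.80 t 21.9
   press 11.9 bend-over-rim -0.2
168.5 False off -2.26 z 169.84 Fu -4.02 Fz 11.40 tauL 0.90 t 22.3
   press 13.6 bend-over-rim -0.1
167.0 False off -2.21 z 168.65 Fu -4.36 Fz 13.13 tauL 1.00 t 22.7
   press 15.3 bend-over-rim 0.1
```

The click came at 3.9 mm above home with a force drop from 10.2 to 7.7 N. After that, bend minus rim stays at about 0 while force rises at the mount stiffness, so it is home with about 12 mm of sink, clear of the stops. Now I ease up and release.

```bash
python3 - <<'E'
from p import *
bot.movel(P(-2.7,178.5),max_speed=25);st("eased")
bot.grip(0.4,20);st("open")
bot.movel(P(-2.7,300),max_speed=100);st("up")
bot.move_ptp([350,250,320],[np.pi,0,a+np.pi/2]);bot.dwell(.5)
i=imaging.capture("scene");j=imaging.capture("top");cv2.imwrite("pics/s3.png",i);cv2.imwrite("pics/t3.png",j)
f=lambda i,x,y,w,h,k:cv2.resize(i[y:y+h,x:x+w],None,fx=k,fy=k,interpolation=cv2.INTER_CUBIC)
A=f(i,210,150,140,140,4);B=f(j,300,180,60*2,120*7//6,4)
cv2.imwrite("pics/m3.png",np.hstack([A,cv2.resize(B,(int(B.shape[1]*.45),560))]) if 0 else A)
for n,im in(("scene0",i),("top0",j)):
    d=cv2.absdiff(cv2.imread(f"pics/{n}.png"),im).max(2)
cv2.imwrite("pics/t3c.png",cv2.resize(j[110:350,130:510],None,fx=2,fy=2))
E
```

```text
eased off -2.57 z 178.13 Fu 0.02 Fz 0.94 tauL -0.09 t 23.4
open off -2.76 z 178.37 Fu 0.09 Fz 0.24 tauL 0.00 t 23.8
up off -3.02 z 299.24 Fu 0.10 Fz 0.17 tauL 0.02 t 25.3
```

View pics/m3.png

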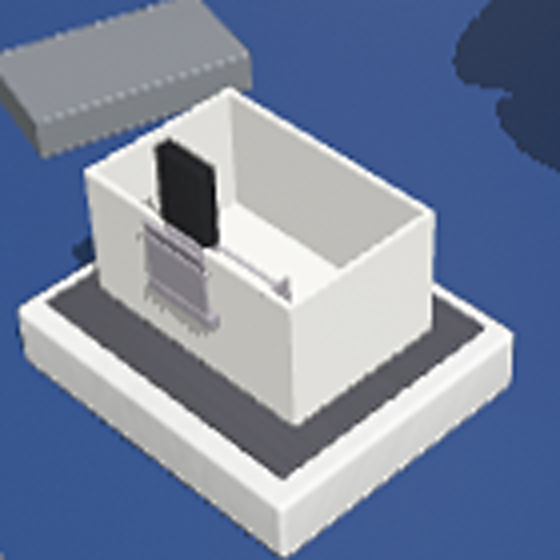

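View pics/t3c.png

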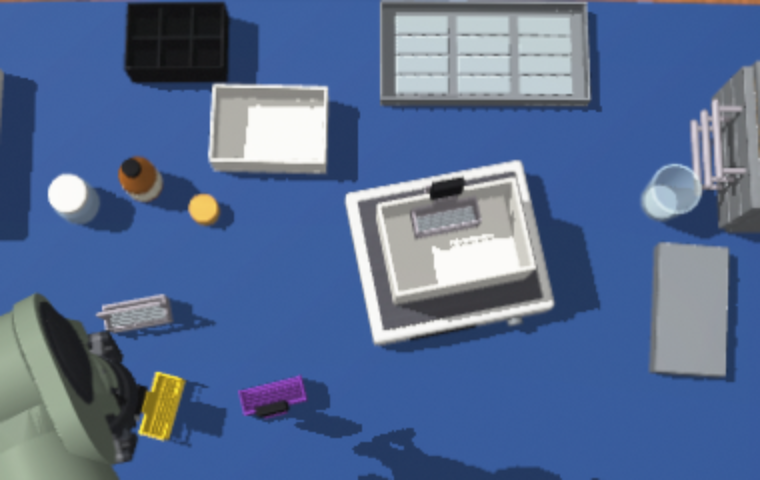

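The grip stands upright over the clip wall at scene crop (187,190). The basket is inside, the hook is on the rim and the tongue is behind the clip; in top, the grip is at (446,187) and the bystanders are unmoved. One last height check, then I hand in.

```bash
python3 - <<'E'
from p import *
# expected middle of the grip top (60 mm above the bend, rim sunk ~2 mm) in the two views
G=P(-2.5,220)
j=cv2.imread("pics/t3.png");i=cv2.imread("pics/s3.png")
for n,im in(("scene",i),("top",j)):
    p=proj(n,G);x,y=int(p[0])-14,int(p[1])-12;m=(im[y:y+26,x:x+28].max(2)<60);q=np.argwhere(m)
    print(n,p,"black rows",q[:,0].min()+y,q[:,0].max()+y,"cols",q[:,1].min()+x,q[:,1].max()+x)
k=cv2.imread("pics/top0.png");d=cv2.absdiff(k,j).max(2)>60
for nm,(x,y,w,h) in dict(dish=(230,148,70,50),bottle=(150,185,95,40),plain=(175,252,45,28),purple=(245,295,45,25),slidebox=(450,228,50,75),beaker=(448,188,36,34)).items(): print(nm,d[y:y+h,x:x+w].sum())
bot.sign_off()
E
```

```text
scene [255.41 188.08] black rows 185 201 cols 249 263
top [354.36 201.55] black rows 199 209 cols 345 361
dish 0
bottle 0
plain 32
purple 0
slidebox 0
beaker 0
the job is handed in; nothing more can be done
```

The slide rack is hanging inside the shaker bath with its hook on the rim at the clip, and I have handed the job in. The task clock read about 25 s just after the release, and the hand-in followed shortly after.

- **Placing:** I felt for the bath wall with the rack's back face to centre the slot, and the tongue then went into the clip's lip.
- **Pressing:** The clip clicked about 3.9 mm before home, at about 10 N, with a clear force drop. I pressed on to about 15 N until force rose only with the mounts. The bath sank about 12 mm, short of its 16 mm stops.
- **Final checks:** After release, the pictures show the rack upright, with its grip where a fully home hook would put it, to within a few pixels. The tongue is behind the clip.
- **Other objects:** I compared the before and after top pictures. The dish, bottle, slide box, beaker and purple rack show no change. The area around the plain rack differs in 32 pixels. I put that down to the arm or its shadow being close by, because the arm never went near that rack. I compared the yellow rack, jar and brass weight only by eye; they look unmoved, though the arm covered part of the yellow rack in that view.

No check failed. The hook height came from force and arm position, not from a close-up of the clip.

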